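# Change the tray that stands out

### The arm

A 7-joint arm with a two-finger parallel gripper is mounted at the origin on a cart in front of the work surface, level with it; the furniture and walls round the work are solid. World frame = base frame: x ahead of the robot, y to its left, z up, the work surface at z = 0. Lengths are in m, angles in rad, forces in N, time in s.
With the tool pointing down it reaches from about 0.4 to 0.875 m from the base axis. Payload 19.3 kg.
Tool frame: the origin (TCP) lies midway between the tips of the shut fingers; the grasp point (between the pads) lies 19 mm behind it (bot.pinch_z is the distance from the TCP to the grasp point, in m); z points along the fingers, y is the direction in which the jaws open and shut (so a half turn about z gives the same grasp; the last joint's range is limited). The gripper opens to 85 mm and grips with 20 to 120 N. Pads are 22 mm wide; open, the fingers measure 114 mm over their backs; the gripper's body (76 mm by 85 mm) begins 54 mm behind the grasp point. The pads swing forward as they close: fully open they stand 13 mm farther back than shut.
Start: joints at [-1.323, 0.521, -0.036, 1.599, 0.021, 1.021, -0.113], TCP at [0.195, 0.594, 0.231] pointing down, gripper open.
Joint ranges: [-2.91, 2.91], [-0.3, 2.13], [-1.5, 1.42], [0.17, 2.43], [-1.26, 4.41], [0.16, 1.93], [-2.52, 2.52]. Speed limits (rad/s): [1.89, 1.89, 2.39, 2.39, 3.01, 3.01, 3.01].

### API

Orientations are given as [roll, pitch, yaw] about the fixed x, y, z axes, in that order (R = Rz(yaw) Ry(pitch) Rx(roll)).
In Python, from workcell import bot gives the robot as it stands. The module is installed in compiled form; this text tells all that it offers.
- The arm moves only by the tool move_arm, never from a script. Its argument "moves" is text: rows parted by semicolons, each of 4 numbers parted by spaces: the shift along the tool's x, y, z in mm, then the turn about the tool's z in rad. In form: dx dy dz yaw; .... A call has exactly 10 rows; each row is the pose to reach, as a shift and turn from the pose commanded when the call began, along the tool's axes at that moment; what a row does not reach only later rows make up. A row lasts 1/12 s, in which the tool goes at most 41.7 mm and 7.16 degrees, less where a joint would pass 70% of its speed; a pose out of reach is approached as far as the arm can. A call with a gripper value outside its range is refused whole. "grip" is the opening, from 0 (shut) to 1 (fully open), set as the call begins (left out, the last holds). The fingers move at their own pace and stop on an object; "grip_force" is the grip in N (left out, the last holds). Time passes only in rows, so rows that repeat a pose let the fingers close, or fill a call up. It gives the time, the measured TCP pose, the force and the opening at its end, in the units of the state.
- bot.observe(): the state, without advancing time (a new reading comes with each control period).
- bot.grab_frame(name): name is "side" or "top"; returns a dict with "frame" (420x560x3 uint8, red, green, blue), "z_map" (420x560 float32, m along the optical axis (not along the pixel's ray), 0 where there is no reading), "K" (3x3 intrinsics, pixels), "dist" ([k1, k2, p1, p2, k3] as OpenCV has them; the pictures are not rectified), "eye" and "attitude" of the camera in the world. Camera axes: x right, y up, looking along -z (the intrinsics and any distortion apply to the point x, -y, -z); pixel columns grow to the right and rows downward; lengths in m; the calibration is good to about 2 mm. A picture is of the moment at which its call begins.
- bot.job_done(): hands the job in, once; it reports no verdict.
Trained networks look in a picture, given as the dict that the camera call returned (one of the last four; its "shot" number tells which), for a name from the list of things; names that differ only in an ending like _2 or _b are one class to them, and where a whole thing is asked for, a point or a joint stands for the part that bears it (a point fixed in the world has none). Each returns a list of dicts, best first, with "conf" (0 to 1); they miss things now and then, are a little off and sometimes report something else, mostly with a low value. They report only what shows in the picture. A call takes as long as a camera call. They do not tell look-alikes from the thing itself.
- bot.search_frame(picture, label): "at" ([column, row] in pixels, amid what is visible of it).
- bot.pinpoint(picture, label): "at" ([column, row] in pixels: a listed point, or the origin of a listed thing).
The state is a dict: "clock": time; "qpos": joint angles; "qd": joint speeds; "joint_efforts": joint torques, N m; "position": TCP position; "tool_rot": TCP orientation; "force": force on the tool from outside, world axes, zero at the start; "moment": the same for the moment, N m; "grip_width": finger opening in m.
Only numpy, scipy, OpenCV 4.12 (cv2) and the standard library are available. Lean on these libraries where they do the work, as an engineer would, in place of code of your own. Each camera call takes 0.05 s, during which the arm holds its last target. There are 200 camera calls.

### The job

In the rack of three slide-out trays, first push the empty tray that was left drawn out fully home with a fingertip; then hook a fingertip behind the front lip of the tray that carries the open tin (the one without a lid) and draw it out towards you as far as it goes, so that the soil in it can be sampled. Never have two trays out at once, leave the lidded tin's tray home, do not pinch a lip between the fingers, and do not touch the tins or disturb anything else; finish clear of the trays.

Things in the scene. Friction and masses are not known exactly. Their poses are not given: they have to be found in the camera images.
- board: fixed plywood board, 320 x 360 x 12 mm. Origin on its underside (bench level), below the middle of the line of the front faces of the home trays. x: away from the robot along the rails (trays draw out to -x); y: left along the row; z up. Three alike slide units stand on it at y = -120, 0, +120 mm, in any order. Rails reach from x = -110 to +155 mm, before the trays lower than 25 mm above the bench.
- tray_open (a joint): slide of the tray that carries the open tin; starts home (0). 0 = home against the rear stop, 0.100 m = fully drawn out towards the robot against the front stop. Friction about 2.5 N, no spring: it stays where it is left. Collider tray_open_c5 is the front face of its lip, tray_open_c6 the rear face.
- lip_open (a point): top of the front lip of the tray that carries the open tin, mid-width, on its rear (inner) face; moves with the tray; axes as the board's. 52 mm above the bench; the tray's floor is 26 mm lower. The tray is an aluminium pan 146 mm long; its lip is an upright plate 6 mm thick, 90 mm wide (front face 6 mm before this point). Behind it 52 mm (x) by 82 mm (y) of clear finger space, a low rib, then the tin's pocket, centred 96 mm behind this point.
- tray_empty (a joint): slide of the tray that carries nothing; starts drawn 50 to 90 mm out. 0 = home against the rear stop, 0.100 m = fully drawn out towards the robot against the front stop. Friction about 2.5 N, no spring: it stays where it is left. Collider tray_empty_c5 is the front face of its lip, tray_empty_c6 the rear face.
- lip_empty (a point): top of the front lip of the tray that carries nothing, mid-width, on its rear (inner) face; moves with the tray; axes as the board's. 52 mm above the bench; the tray's floor is 26 mm lower. The tray is an aluminium pan 146 mm long; its lip is an upright plate 6 mm thick, 90 mm wide (front face 6 mm before this point). Behind it 52 mm (x) by 82 mm (y) of clear finger space, a low rib, then the tin's pocket, centred 96 mm behind this point.
- tray_lidded (a joint): slide of the tray that carries the lidded tin; starts home (0). 0 = home against the rear stop, 0.100 m = fully drawn out towards the robot against the front stop. Friction about 2.5 N, no spring: it stays where it is left. Collider tray_lidded_c5 is the front face of its lip, tray_lidded_c6 the rear face.
- lip_lidded (a point): top of the front lip of the tray that carries the lidded tin, mid-width, on its rear (inner) face; moves with the tray; axes as the board's. 52 mm above the bench; the tray's floor is 26 mm lower. The tray is an aluminium pan 146 mm long; its lip is an upright plate 6 mm thick, 90 mm wide (front face 6 mm before this point). Behind it 52 mm (x) by 82 mm (y) of clear finger space, a low rib, then the tin's pocket, centred 96 mm behind this point.
- tin_open: aluminium moisture tin without a lid, brown soil showing inside, 73 mm diameter, 48 mm high, loose in the pocket of its tray; origin at the centre of its underside, which is 26 mm above the bench; z up
- tin_lidded: aluminium moisture tin with its lid on, 69 mm diameter, 44 mm high, loose in the pocket of its tray; origin at the centre of its underside, 26 mm above the bench; z up
- weight_big: bystander: brass balance weight, 28 mm diameter, 38 mm high, standing on the board behind the trays (about 178 mm behind the board's origin); origin at the centre of its underside
- weight_small: bystander: smaller brass balance weight, 22 mm diameter, 30 mm high, standing on the board behind the trays; origin at the centre of its underside
- vial_a: bystander: sample vial, 28 mm diameter, 65 mm high, standing on the bench to the left; origin at the centre of its underside
- vial_b: bystander: sample vial, 24 mm diameter, 57 mm high, standing on the bench to the left; origin at the centre of its underside
- vial_c: bystander: sample vial, 34 mm diameter, 77 mm high, standing on the bench to the left; origin at the centre of its underside
- tin_lid_b: bystander: loose tin lid, 74 mm diameter, 8 mm high, lying on the bench to the left; origin at the centre of its underside
- pebble_disc: bystander: flat pebble, 34 x 38 x 15 mm, on the bench to the right; origin at the centre of its underside
There are look-alikes about, which are no part of the job. Leave any green look-alike of the tin_lidded alone.

How it is judged:
By the outcome, as a careful person would: the job done as asked, in the order asked, and still so for the second after the job is handed in, with the robot touching nothing.
It also fails if it takes over 42 s, if anything falls off the work surface, if the arm or the gripper's body presses on something with over 40 N, if the wrist force passes 120 N, or if a joint passes its speed limit or range.

## Working session

There is one attempt and no reset: what is moved stays moved. The work goes in short steps, Python scripts to look and compute and a tool call to move; the robot and the scene stay as the last step left them, time stands still between calls to the robot, and variables do not carry over. Pictures are saved under pics/ and viewed, about 8 in all and at most 12, crops included, and the job is handed in when it is done.

Besides the shell and the picture viewer there is one more tool, called as name(argument=value, ...) on one line, values as JSON. move_arm: Moves the arm, as the interface text tells. Its arguments: {"type":"object","properties":{"moves":{"type":"string"},"grip":{"type":"number"},"grip_force":{"type":"number"}},"required":["moves"]}

```bash
mkdir -p pics; cat > h.py <<'E'
import numpy as np, cv2
from workcell import bot
from scipy.spatial.transform import Rotation as R
def att(a):
    a=np.array(a,float)
    if a.shape==(3,3): return a
    if a.size==4: return R.from_quat(a).as_matrix()
    return R.from_euler('xyz',a).as_matrix()
def ray(p,uv):
    n=cv2.undistortPoints(np.array([[uv]],float),np.array(p["K"]),np.array(p["dist"]))[0,0]
    return np.array(p["eye"]),att(p["attitude"])@np.array([n[0],-n[1],-1.])
def at_z(p,uv,z):
    e,d=ray(p,uv); return e+d*(z-e[2])/d[2]
def at_depth(p,uv):
    e,d=ray(p,uv); c,r=np.round(uv).astype(int); return e+d*p["z_map"][r,c]
def proj(p,X):
    c=att(p["attitude"]).T@(np.array(X,float)-np.array(p["eye"])); c=np.array([c[0],-c[1],-c[2]])
    return cv2.projectPoints(c[None],np.zeros(3),np.zeros(3),np.array(p["K"]),np.array(p["dist"]))[0][0,0]
def save(p,n): cv2.imwrite(n,cv2.cvtColor(p["frame"],cv2.COLOR_RGB2BGR))
E
python3 - <<'E'
from h import *
s=bot.observe(); print({k:np.round(v,3) for k,v in s.items()})
P={n:bot.grab_frame(n) for n in("top","side")}
for n,p in P.items():
    save(p,f"pics/{n}0.png"); print(n,np.round(p["eye"],3),np.round(p["attitude"],3),np.round(p["dist"],3),np.round(p["K"],0).tolist())
    for l in ["lip_open","lip_empty","lip_lidded","tin_open","tin_lidded","board","weight_big"]:
        for d in bot.pinpoint(p,l)[:3]:
            u=d["at"]; z={'l':.052,'t':.026,'b':0,'w':.012}[l[0]]
            print(n,l,np.round(u,0),round(d["conf"],2),"atz",np.round(at_z(p,u,z),3),"dep",np.round(at_depth(p,u),3))
a=cv2.imread("pics/top0.png")
E
```

```text
{'clock': np.float64(0.0), 'qpos': array([-1.323,  0.522, -0.036,  1.6  ,  0.021,  1.021, -0.113]), 'qd': array([-0.   , -0.001,  0.002,  0.002, -0.001, -0.   ,  0.   ]), 'joint_efforts': array([ 1.0000e-03, -9.2708e+01,  1.9800e+00, -3.6995e+01,  1.8000e-02,
        8.0000e-03, -0.0000e+00]), 'position': array([0.195, 0.593, 0.231]), 'tool_rot': array([-3.14 ,  0.   ,  2.824]), 'force': array([ 1.112,  0.207, -0.362]), 'moment': array([ 0.045,  0.007, -0.045]), 'grip_width': np.float64(0.086)}
top [0.375 0.058 1.474] [ 0.154  0.004 -1.579] [-0.064  0.     0.     0.     0.   ] [[380.0, 0.0, 279.0], [0.0, 380.0, 210.0], [0.0, 0.0, 1.0]]
top lip_open [323. 219.] 0.81 atz [ 0.561 -0.103  0.052] dep [ 0.564 -0.105  0.027]
top lip_empty [292. 233.] 0.71 atz [0.51  0.016 0.052] dep [0.51  0.016 0.049]
top lip_empty [262. 221.] 0.58 atz [0.556 0.13  0.052] dep [0.562 0.132 0.008]
top lip_empty [322. 198.] 0.57 atz [ 0.645 -0.1    0.052] dep [ 0.643 -0.099  0.059]
top lip_lidded [259. 220.] 0.76 atz [0.56  0.141 0.052] dep [0.565 0.143 0.017]
top tin_open [324. 197.] 0.81 atz [ 0.65  -0.112 
[... 602 characters left out ...]
7 atz [ 0.554 -0.114  0.052] dep [ 0.555 -0.118  0.05 ]
side lip_empty [311. 210.] 0.58 atz [0.509 0.028 0.052] dep [0.51  0.023 0.049]
side lip_lidded [285. 228.] 0.64 atz [0.565 0.142 0.052] dep [0.567 0.134 0.046]
side tin_open [280. 192.] 0.6 atz [ 0.642 -0.108  0.026] dep [ 0.636 -0.082  0.041]
side tin_lidded [208. 217.] 0.96 atz [0.829 0.1   0.026] dep [0.833 0.092 0.02 ]
side tin_lidded [254. 230.] 0.84 atz [0.663 0.138 0.026] dep [0.656 0.159 0.041]
side tin_lidded [239. 263.] 0.77 atz [0.657 0.296 0.026] dep [0.657 0.298 0.028]
side board [294. 222.] 0.96 atz [0.561 0.03  0.   ] dep [0.558 0.045 0.011]
side weight_big [234. 222.] 0.56 atz [0.744 0.091 0.012] dep [0.74  0.1   0.019]
```

```bash
python3 - <<'E'
import cv2
a=cv2.imread("pics/top0.png")[130:280,180:380]; cv2.imwrite("pics/top0c.png",cv2.resize(a,(800,600),interpolation=cv2.INTER_CUBIC))
a=cv2.imread("pics/side0.png")[130:310,180:420]; cv2.imwrite("pics/side0c.png",cv2.resize(a,(800,600),interpolation=cv2.INTER_CUBIC))
E
```

```text
(no output)
```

View pics/top0c.png

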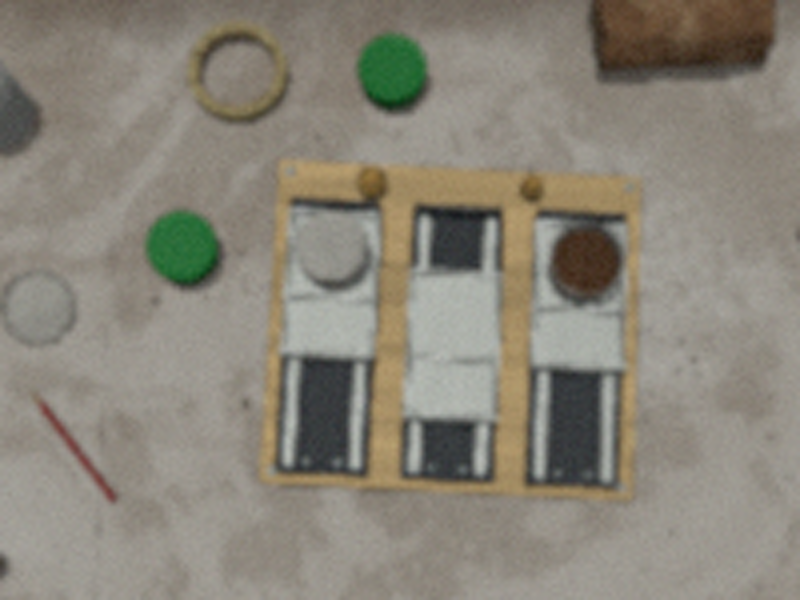

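View pics/side0c.png

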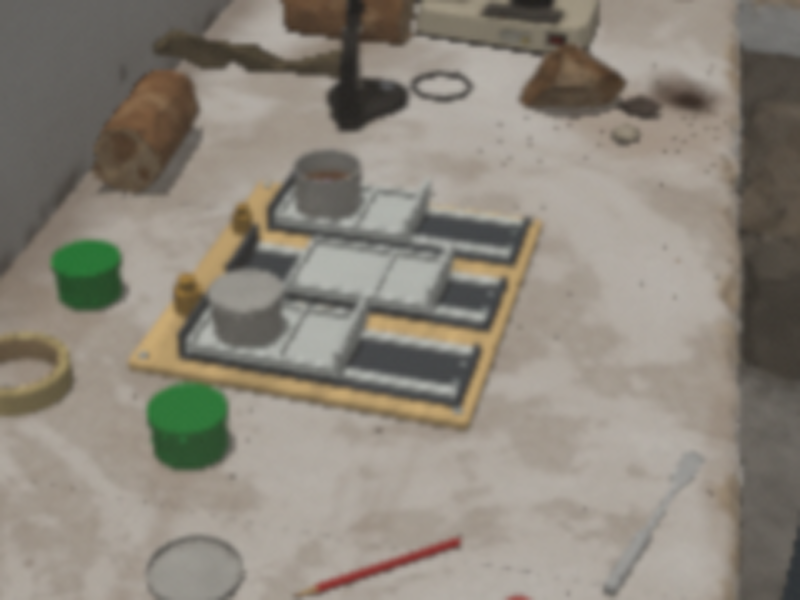

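The top crop shows three trays. On the left (330,250) is the bare aluminium lidded tin, home. In the middle (450,350) is the empty tray, drawn out. On the right (585,262) is the open tin with brown soil, home. The green lidded look-alikes at (185,247) and (392,70) are off the board. The side crop agrees, with soil showing in the far tin at (328,180). So the open tray is the one at -y, and the empty one is in the middle.

```bash
python3 - <<'E'
from h import *
p=bot.grab_frame("top"); s=bot.grab_frame("side")
T=lambda c:(180+(c[0]+.5)/4-.5,130+(c[1]+.5)/4-.5)
S=lambda c:(180+(c[0]+.5)*.3-.5,130+(c[1]+.5)*.3-.5)
# board corners BL(x+,y+),BR,FR,FL at z=.012
W=[at_z(p,T(c),.012) for c in[(282,160),(640,178),(632,497),(262,484)]]; W=np.array(W); print(W.round(4))
print("side",np.array([at_z(s,S(c),.012) for c in [(132,362),(262,187),(540,222),(466,423)]]).round(4))
print("edges",np.linalg.norm(W-np.roll(W,-1,0),axis=1).round(3), "yaw: ",[round(float(np.arctan2(v[1],v[0])),4) for v in(W[0]-W[3],W[1]-W[2])],[round(float(np.arctan2(-v[0],v[1])),4) for v in(W[0]-W[1],W[3]-W[2])])
for n,a,b in[("lid",(282,355),(375,358)),("empty",(403,415),(497,420)),("open",(530,368),(622,371))]:
    A,B=at_z(p,T(a),.052),at_z(p,T(b),.052); print(n,((A+B)/2).round(4),np.linalg.norm(A-B).round(3),round(float(np.arctan2(-(A-B)[0],(A-B)[1])),4))
# depth cloud: tall points (lips) in top & side
for nm,q in(("top",p),("side",s)):
    v,u=np.mgrid[0:420,0:560]; n=cv2.undistortPoints(np.stack([u,v],-1).reshape(-1,1,2).astype(float),np.array(q["K"]),np.array(q["dist"])).reshape(-1,2)
    X=np.array(q["eye"])+(np.c_[n[:,0],-n[:,1],-np.ones(len(n))]*q["z_map"].reshape(-1,1))@att(q["attitude"]).T
    for k,(x0,y0) in{"lid":(.56,.135),"empty":(.51,.016),"open":(.556,-.105)}.items():
        m=(abs(X[:,0]-x0)<.025)&(abs(X[:,1]-y0)<.055)&(X[:,2]>.040)&(X[:,2]<.06)
        if m.sum(): print(nm,k,m.sum(),np.median(X[m],0).round(4),"z max",np.percentile(X[m,2],95).round(4),"y",X[m,1].min().round(3),X[m,1].max().round(3))
    m=(X[:,2]>.11)&(X[:,0]>.3)&(X[:,0]<.8)&(abs(X[:,1])<.35); print(nm,"tall",m.sum(),X[m].min(0).round(2) if m.any() else '',X[m].max(0).round(2) if m.any() else '')
save(s,"pics/side1.png")
E
```

```text
[[ 0.7673  0.1772  0.012 ]
 [ 0.7459 -0.1768  0.012 ]
 [ 0.4324 -0.1591  0.012 ]
 [ 0.4479  0.1952  0.012 ]]
side [[ 0.7607  0.1825  0.012 ]
 [ 0.7385 -0.1599  0.012 ]
 [ 0.43   -0.1516  0.012 ]
 [ 0.4504  0.2015  0.012 ]]
edges [0.355 0.314 0.355 0.32 ] yaw:  [-0.0561, -0.0566] [-0.0603, -0.0436]
lid [0.5653 0.1293 0.052 ] 0.088 -0.0409
empty [0.5066 0.0154 0.052 ] 0.088 -0.0619
open [ 0.5509 -0.1039  0.052 ] 0.087 -0.0418
top lid 47 [0.5681 0.1287 0.0511] z max 0.0562 y 0.087 0.174
top empty 43 [0.5074 0.0197 0.0502] z max 0.0554 y -0.029 0.057
top open 50 [ 0.5545 -0.1062  0.0499] z max 0.0569 y -0.152 -0.064
top tall 930 [0.38 0.06 1.47] [0.38 0.06 1.47]
side lid 61 [0.5668 0.139  0.0475] z max 0.0507 y 0.088 0.178
side empty 45 [0.5061 0.0249 0.0476] z max 0.0523 y -0.028 0.06
side open 40 [ 0.5527 -0.1012  0.0469] z max 0.0501 y -0.153 -0.058
side tall 0
```

View pics/side0.png

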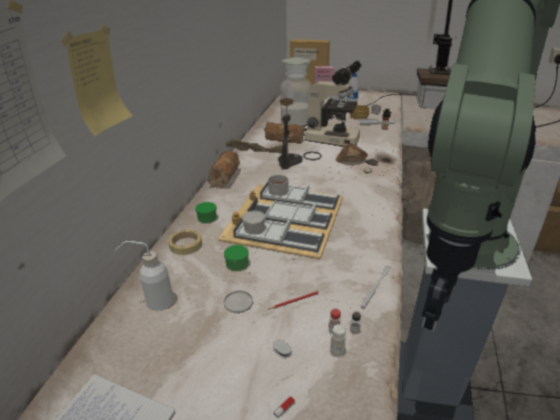

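move_arm(moves="-27 -29 0 -0.05; -55 -58 0 -0.1; -82 -87 0 -0.15; -110 -115 0 -0.2; -137 -144 0 -0.263; -165 -173 0 -0.263; -192 -202 0 -0.263; -220 -231 0 -0.263; -247 -260 0 -0.263; -274 -289 0 -0.263", grip=0, grip_force=40)

```text
clock: 1.73
position: [0.3657, 0.2317, 0.2316]
tool_rot: [3.141, 0.0, 3.087]
force: [1.3, 0.4, 0.3]
grip_width: -0.0001
```

move_arm(moves="-19 -34 5 0; -38 -69 15 0; -57 -104 25 0; -76 -139 40 0; -95 -173 60 0; -114 -208 80 0; -114 -208 115 0; -114 -208 150 0; -114 -208 180 0; -114 -208 195 0")

```text
clock: 2.57
position: [0.4664, 0.0192, 0.0333]
tool_rot: [-3.141, -0.003, 3.086]
force: [-0.8, -0.6, 0.7]
grip_width: 0.0001
```

```bash
python3 - <<'E'
from h import *
s=bot.observe(); print(s["position"].round(4) if hasattr(s["position"],'round') else s["position"],s["tool_rot"],s["force"],s["clock"])
for n in("side","top"):
    p=bot.grab_frame(n); save(p,f"pics/{n}2.png")
    u=proj(p,s["position"]); print(n,u)
    if n=="side":
        c,r=u.astype(int); a=p["frame"][r-75:r+75,c-100:c+100,::-1]; cv2.imwrite("pics/side2c.png",cv2.resize(a,(800,600),interpolation=cv2.INTER_CUBIC))
E
```

```text
[0.4664 0.0192 0.0333] [-3.14103257e+00 -2.96348830e-03  3.08620678e+00] [-0.75822703 -0.60354307  0.66321501] 2.5667
side [324.20050678 215.60068183]
top [291.11921336 245.06491592]
```

View pics/side2c.png

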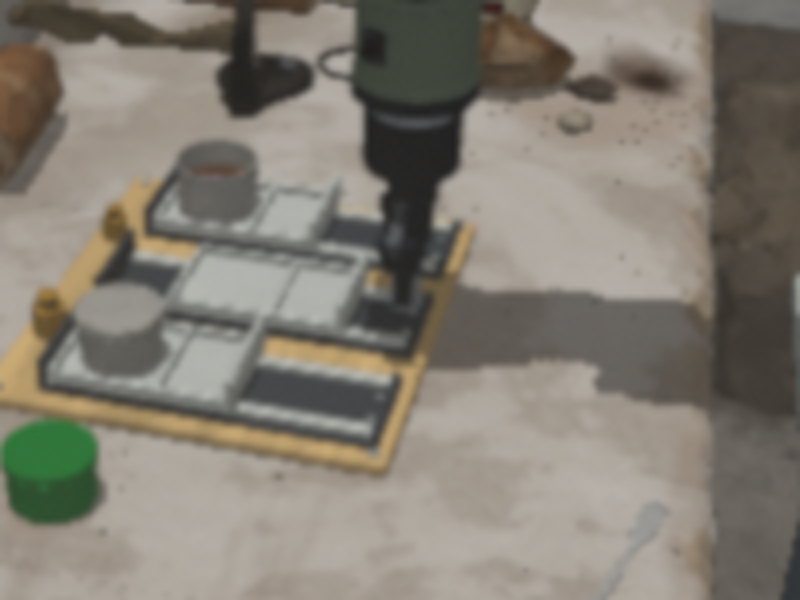

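The picture shows the shut fingertip at (400,290), just in front of the empty tray's lip at (360,280), and clear of everything. Next is the push.

move_arm(moves="-8 0 0 0; -16 0 0 0; -23 0 0 0; -30 0 0 0; -37 0 0 0; -44 0 0 0; -51 0 0 0; -58 0 0 0; -64 0 0 0; -68 0 0 0")

```text
clock: 3.5
position: [0.5364, 0.0158, 0.0363]
tool_rot: [-3.142, 0.0, 3.087]
force: [-3.0, -0.5, 2.1]
grip_width: -0.0002
```

move_arm(moves="-2 0 0 0; -4 0 0 0; -6 0 0 0; -7 0 0 0; -8 0 0 0; -9 0 0 0; -10 0 0 0; -11 0 0 0; -11 0 0 0; -11 0 0 0")

```text
clock: 4.33
position: [0.5467, 0.0152, 0.0363]
tool_rot: [3.142, 0.0, 3.087]
force: [-1.8, -0.8, -0.5]
grip_width: -0.0002
```

move_arm(moves="-1 0 0 0; -2 0 0 0; -3 0 0 0; -4 0 0 0; -5 0 0 0; -5 0 0 0; -5 0 0 0; -5 0 0 0; -5 0 0 0; -5 0 0 0")

```text
clock: 5.17
position: [0.5496, 0.0151, 0.0361]
tool_rot: [-3.141, -0.004, 3.087]
force: [-14.7, 0.9, 9.6]
grip_width: 0.0002
```

The tray has stopped against the rear stop with 15 N on it. I'll back off, rise and cross to above the space behind the open tray's lip.

move_arm(moves="8 0 0 0; 20 0 0 0; 25 0 -20 0; 25 0 -55 0; 25 0 -80 0; 10 -20 -84 0; -8 -50 -84 0; -28 -85 -84 0; -38 -112 -84 0; -38 -120 -84 0")

```text
clock: 6.0
position: [0.5844, -0.1121, 0.1206]
tool_rot: [-3.139, 0.003, 3.082]
force: [-0.6, -0.3, 0.4]
grip_width: -0.0001
```

```bash
python3 - <<'E'
from h import *
s=bot.observe(); x=np.array(s["position"]); print(x.round(4))
tiles=[]
for n in("side","top"):
    p=bot.grab_frame(n); 
    for l in("lip_open","lip_empty","lip_lidded"):
        d=bot.pinpoint(p,l)[:1]
        for e in d: print(n,l,np.round(e["at"]),round(e["conf"],2),at_z(p,e["at"],.052).round(4))
    c,r=(proj(p,[.585,-.04,.05])).astype(int); a=p["frame"][r-60:r+60,c-80:c+80,::-1].copy(); tiles.append(cv2.resize(a,(400,300),interpolation=cv2.INTER_CUBIC))
cv2.imwrite("pics/s3.png",np.vstack(tiles))
E
```

```text
[ 0.5844 -0.1121  0.1206]
side lip_open [305. 188.] 0.95 [ 0.5546 -0.1121  0.052 ]
side lip_empty [296. 204.] 0.95 [ 0.5611 -0.0023  0.052 ]
side lip_lidded [283. 226.] 0.93 [0.5738 0.1324 0.052 ]
top lip_open [327. 218.] 0.55 [ 0.5667 -0.1185  0.052 ]
top lip_empty [293. 218.] 0.77 [0.5675 0.0125 0.052 ]
top lip_lidded [262. 220.] 0.63 [0.5616 0.1272 0.052 ]
```

View pics/s3.png

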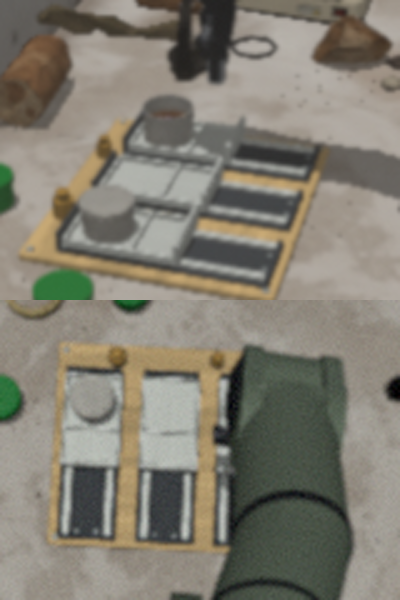

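The empty tray is home, in line with the lidded one. The fingertip is above the open tray, so I'll lower it into the finger space.

move_arm(moves="0 0 0 0; 0 0 10 0; 0 0 22 0; 0 0 36 0; 0 0 50 0; 0 0 62 0; 0 0 72 0; 0 0 80 0; 0 0 82 0; 0 0 82 0")

```text
clock: 7.23
position: [0.5827, -0.1069, 0.0377]
tool_rot: [-3.142, -0.001, 3.087]
force: [-0.7, 0.3, 0.1]
grip_width: -0.0003
```

```bash
python3 - <<'E'
from h import *
s=bot.observe(); x=np.array(s["position"]); print(x.round(4),np.round(s["force"],1))
p=bot.grab_frame("side"); c,r=(proj(p,x)).astype(int); a=p["frame"][r-45:r+45,c-60:c+60,::-1]; cv2.imwrite("pics/s4.png",cv2.resize(a,(800,600),interpolation=cv2.INTER_CUBIC))
E
```

```text
[ 0.5827 -0.1069  0.0377] [-0.7  0.3  0.1]
```

View pics/s4.png

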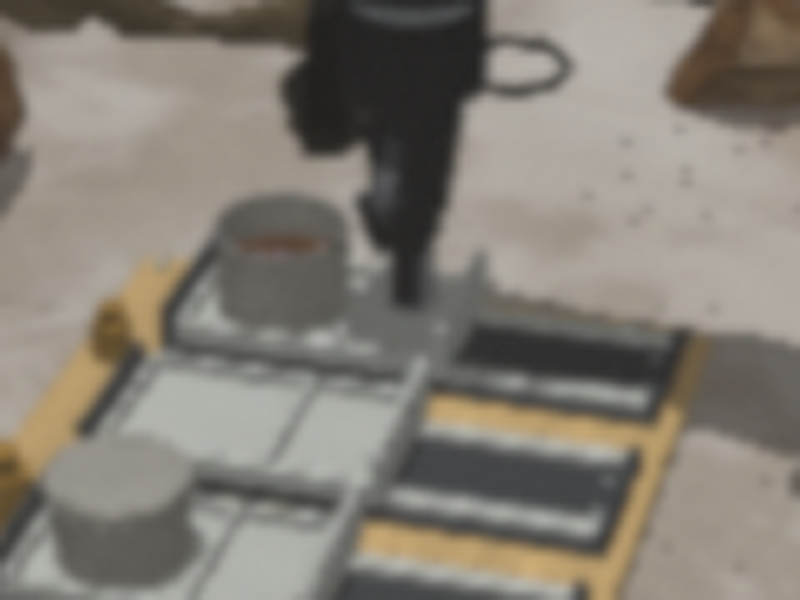

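The picture shows the fingertip at (405,295), between the lip (475,285) and the tin (285,260), with no contact. I'll draw the tray out smoothly.

move_arm(moves="4 0 0 0; 7 0 0 0; 10 0 0 0; 13 0 0 0; 16 0 0 0; 20 0 0 0; 25 0 0 0; 30 0 0 0; 35 0 0 0; 40 0 0 0")

```text
clock: 8.12
position: [0.5426, -0.1046, 0.0384]
tool_rot: [3.142, 0.0, 3.087]
force: [2.3, 1.2, 2.6]
grip_width: 0.0002
```

move_arm(moves="5 0 0 0; 11 0 0 0; 17 0 0 0; 23 0 0 0; 29 0 0 0; 35 0 0 0; 41 0 0 0; 47 0 0 0; 52 0 0 0; 56 0 0 0")

```text
clock: 8.95
position: [0.4864, -0.1016, 0.0383]
tool_rot: [3.142, -0.0, 3.087]
force: [3.2, 0.8, -0.2]
grip_width: 0.0001
```

move_arm(moves="2 0 0 0; 4 0 0 0; 6 0 0 0; 8 0 0 0; 9 0 0 0; 10 0 0 0; 11 0 0 0; 12 0 0 0; 12 0 0 0; 12 0 0 0")

```text
clock: 9.78
position: [0.4749, -0.1011, 0.0383]
tool_rot: [-3.142, -0.0, 3.087]
force: [1.6, 1.4, 0.4]
grip_width: -0.0
```

move_arm(moves="1 0 0 0; 2 0 0 0; 3 0 0 0; 4 0 0 0; 5 0 0 0; 6 0 0 0; 6 0 0 0; 6 0 0 0; 6 0 0 0; 6 0 0 0")

```text
clock: 10.62
position: [0.4704, -0.1008, 0.0385]
tool_rot: [-3.141, 0.003, 3.087]
force: [8.5, -1.0, -6.1]
grip_width: -0.0
```

move_arm(moves="1 0 0 0; 2 0 0 0; 3 0 0 0; 3 0 0 0; 3 0 0 0; 3 0 0 0; 3 0 0 0; 3 0 0 0; 3 0 0 0; 3 0 0 0")

```text
clock: 11.45
position: [0.4703, -0.1008, 0.0389]
tool_rot: [-3.141, 0.008, 3.087]
force: [23.3, -2.0, -16.0]
grip_width: -0.0001
```

At the front stop: the tip has stopped moving and the force has risen to 23 N. I'll release to mid-space, lift straight up and move off.

move_arm(moves="-5 0 0 0; -10 0 0 0; -15 0 0 0; -18 0 0 0; -18 0 -5 0; -18 0 -20 0; -18 0 -50 0; -18 0 -85 0; -18 0 -125 0; -18 0 -160 0")

```text
clock: 12.28
position: [0.4834, -0.1016, 0.2007]
tool_rot: [-3.142, -0.0, 3.086]
force: [0.6, 0.3, 0.5]
grip_width: -0.0
```

move_arm(moves="0 30 -20 0; 0 70 -30 0; 0 110 -30 0; 0 150 -30 0; 0 190 -30 0; 0 230 -30 0; 0 270 -30 0; 0 300 -30 0; 0 320 -30 0; 0 320 -30 0")

```text
clock: 13.12
position: [0.5006, 0.2225, 0.2282]
tool_rot: [3.14, -0.001, 3.092]
force: [-0.7, 0.8, 0.1]
grip_width: -0.0003
```

```bash
python3 - <<'E'
from h import *
s=bot.observe(); print(np.round(s["position"],3),np.round(s["force"],1),s["clock"])
tiles=[]
for n in("top","side"):
    p=bot.grab_frame(n)
    for l in("lip_open","lip_empty","lip_lidded","tin_open","tin_lidded"):
        for e in bot.pinpoint(p,l)[:1]: print(n,l,np.round(e["at"]),round(e["conf"],2),at_z(p,e["at"],.052 if l[0]=='l' else .026).round(4))
    c,r=(proj(p,[.58,.0,.05])).astype(int); a=p["frame"][r-60:r+60,c-80:c+80,::-1].copy(); tiles.append(cv2.resize(a,(400,300),interpolation=cv2.INTER_CUBIC))
cv2.imwrite("pics/s5.png",np.vstack(tiles))
E
```

```text
[0.501 0.223 0.228] [-0.7  0.8  0.1] 13.1167
top lip_empty [265. 191.] 0.74 [0.6735 0.1152 0.052 ]
top lip_lidded [262. 221.] 0.85 [0.5582 0.1287 0.052 ]
top tin_open [274. 174.] 0.59 [0.747  0.0832 0.026 ]
top tin_lidded [278. 148.] 0.68 [0.8504 0.066  0.026 ]
side lip_open [335. 191.] 0.84 [ 0.4513 -0.11    0.052 ]
side lip_empty [293. 206.] 0.59 [0.5702 0.015  0.052 ]
side lip_lidded [286. 228.] 0.86 [0.5629 0.1407 0.052 ]
side tin_open [305. 195.] 0.58 [ 0.5539 -0.1053  0.026 ]
side tin_lidded [240. 265.] 0.88 [0.653  0.3049 0.026 ]
```

View pics/s5.png

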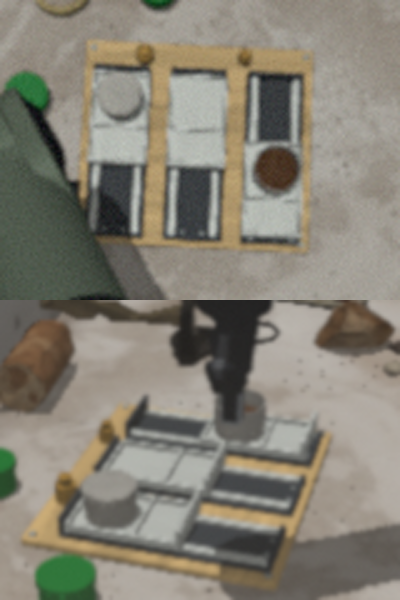

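The top picture shows the open tin's tray fully out at (272,220), the other two home, and both tins and both weights in place. The side picture agrees.

```bash
python3 -c "
from workcell import bot
print(bot.job_done())"
```

```text
the job is handed in; nothing more can be done
None
```

I pushed the empty middle tray home with the shut fingertip. Then I hooked the fingertip behind the front lip of the open tin's tray (on the right) and drew it out to its front stop. The job was handed in at about 13 s.

- **Empty tray:** it stopped against the rear stop with 15 N on the tip. In the pictures it lines up with the lidded tin's tray, which stayed home.
- **Open tin's tray:** the tip stopped moving while the force rose to 23 N. The lip moved about 103 mm by the side camera, against a full travel of 100 mm.
- **Last pictures:** only the open tin's tray is out, both tins are still in their pockets, and the two weights look undisturbed. I did not recheck the vials, loose lid and pebble on the bench; the arm passed over that side at about 0.23 m. The gripper was clear, with the tip 0.23 m up and about 1 N on the wrist, which is just sensor noise.
- **Checks that disagreed:** in the last top picture the networks missed the open tray's lip and put the empty tray's lip and both tins in the wrong places. They also took a green look-alike for the lidded tin in the side picture. I relied on the side view's lip detections and on the pictures themselves.

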